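# Seat a thin steel plate in the stops of a magnetic chuck and switch the chuck on

### The job

Set the fingertips down very gently on the top face of the thin blue-grey steel plate, press, and slide it across the magnetic chuck until it is pushed firmly home, flush against both the back rail and the left end stop (with a good 4 N felt against a stop). Touch only its top, never its sharp ground edges, and never bear on it with more than about 20 N. Then swing the chuck's lever from off, over the top, fully home to on, and let go, with the plate still flush; leave everything else where it is.

Things in the scene. Friction and masses are not known exactly. Their poses are not given: they have to be found in the camera images.
- chuck: Magnetic work-holding chuck, fixed on the bench: grey block with striped steel and brass top, 175 (its x) x 350 (its y) x 75 mm high. Origin: centre of its underside; +x to its back, +y to its left end. Flat top at z = 75 mm. Dark steel stops stand 12 mm above the top, 10 mm thick: a back rail along the whole back edge, inner face at x = +87.5, and a left end stop, inner face at y = +175, from x = -42 to +87.
- back_rail: The dark steel back rail, fixed to the chuck; same origin and axes as the chuck.
- end_stop: The dark steel left end stop, fixed to the chuck; same origin and axes as the chuck.
- stop_corner (a point): The inner corner where back rail, left end stop and chuck top meet: chuck x = +87.5, y = +175, z = 75 mm.
- plate_top (a point): Centre of the top face of the thin blue-grey steel plate: 100 (its x) x 140 (its y) x 3 mm, about 0.3 kg, loose and askew on the chuck's top, too wide to grasp. Axes as the chuck's when square. It slides on the chuck with friction about 0.18, well below a fingertip's on it: too light a touch slips over it, a steady press of 10 to 13 N takes it firmly home; at a stop the fingertips slip.
- plate: The same plate, origin at the centre of its underside. Steel lies hard on steel here: a touch-down at 10 mm/s or more can already knock it with over 20 N, so come down on it at 3 to 4 mm/s and stop by feel at about 3 N, then build up the press bit by bit (0.1 mm of command per newton or less). Its pose is not reported while fingers touch it.
- plate_edges: The plate's four sharp ground edges (its rim, the lower 2 mm of its thickness, all round), not to be touched. Origin at the centre of the plate's underside.
- corner_back_left (a point): The plate's lower corner at plate x = +50, y = +70 mm: it belongs in stop_corner.
- corner_back_right (a point): The plate's lower corner at plate x = +50, y = -70 mm: it belongs against the back rail.
- corner_front_left (a point): The plate's lower corner at plate x = -50, y = +70 mm: it belongs against the left end stop.
- lever (a joint): Angle a of the chuck's lever (rad), about an axis along the chuck's x. 0: off, arm to the right (-y), 25 degrees above level; grows as the arm swings up and over to the left, to a stop at 2.26: on, pointing left, 25 degrees above level. Ball from pivot: y = -125 mm x cos(0.44 + a), z = 125 mm x sin(0.44 + a). Stiff friction (about 0.45 N m, 4 N at the ball); stays where left.
- lever_ball (a point): Centre of the black ball, 30 mm in diameter, at the end of the lever: it is the handle, in front of the chuck (55 mm clear of its front face to the ball's centre), 95 mm above the bench in both end positions and 167 mm at the top of its swing. Above and beside it is free.
- lever_pivot (a point): Point on the lever's turning axis in the plane in which the ball moves: chuck x = -142.5, y = 0, z = 42 mm. The ball's centre circles it at 125 mm.
- set_block: Steel set-up block with holes, 75 x 25 x 50 mm high, standing on the right end of the chuck's top; leave alone. Origin: centre of its underside.
- oil_can: Red oil can, 76 mm in diameter, 180 mm high, on the bench; leave alone. Origin: centre of its underside.
- caliper: Steel caliper, 230 mm long, lying on the bench; leave alone. Origin: middle of its beam, underside.
- wrench: Steel wrench lying on the bench; leave alone. Origin: its middle, underside.
- brush: Hand brush lying on the bench; leave alone. Origin: its middle, underside.
- oil_stone: Brick-red sharpening stone, 150 x 50 x 25 mm, on the bench; leave alone. Origin: centre of its underside.
Mind the look-alikes: they are no part of the job. What is meant by the plate is not green or red, and is the larger of those in its own colour.

How it is judged:
By the outcome, as a careful person would: the job done as asked, in the order asked, and still so for the second after the job is handed in, with the robot touching nothing.
It also fails if it takes over 72 s, if anything falls off the work surface, if the arm or the gripper's body presses on something with over 40 N, if the wrist force passes 120 N, or if a joint passes its speed limit or range.

### The arm

A 6-joint arm with a two-finger parallel gripper is mounted at the origin on the work surface. World frame = base frame: x ahead of the robot, y to its left, z up, the work surface at z = 0. Lengths are in m, angles in rad, forces in N, time in s.
With the tool pointing down it reaches from about 0.425 to 0.95 m from the base axis. Payload 3.5 kg.
Tool frame: the origin (TCP) lies on the centre line of the jaws, within the pads' length; the fingertips stand 19 mm ahead of it and the grasp point (between the pads) is the TCP; z points along the fingers, y is the line along which they close (so a half turn about z gives the same grasp; the last joint's range is limited). The gripper opens to 85 mm and grips with 20 to 120 N. Pads are 22 mm wide; open, the fingers measure 114 mm over their backs; the gripper's body (76 mm by 85 mm) begins 54 mm behind the grasp point. The pads swing forward as they close: fully open they stand 13 mm farther back than shut.
Start: joints at [0.993, 0.286, 1.577, -0, 1.279, -0.15], TCP at [0.28, 0.614, 0.25] pointing down, gripper open.
Joint ranges: [-2.77, 2.77], [-0.9, 2.22], [0.21, 2.48], [-1.53, 4.67], [0.24, 2.81], [-2.84, 2.84]. Speed limits (rad/s): [2.79, 2.79, 3.14, 3.14, 3.14, 3.14].

### API

Orientations are given as a unit quaternion [x, y, z, w].
In Python, from plant import status, cams, ctrl gives the robot as it stands.
- The arm moves only by the shell command python3 -m inch 'ROWS' [FORCE]. ROWS is JSON, a list of rows, each a list of 3 entries, a list of its own where there are three numbers: the opening, from -1 (shut) to 1 (fully open), then the shift along the tool's x, y, z in cm, then the turn about the tool's z in rad. In form: [[jaw, [dx, dy, dz], twist], ...]. A call has 1 to 20 rows; each row is the pose to reach, as a shift and turn from the pose commanded when the call began, along the tool's axes at that moment; what a row does not reach only later rows make up. A row lasts 1/10 s, in which the tool goes at most 50 mm and 8.59 degrees, less where a joint would pass 70% of its speed; a pose out of reach is approached as far as the arm can. A call with a gripper value outside its range is refused whole. The fingers move at their own pace and stop on an object; FORCE is the grip in N (left out, the last holds). Time passes only in rows, so rows that repeat a pose let the fingers close. It gives the time, the measured TCP pose, the force and the opening at its end, in the units of the state.
- status.get_state(): the state, without advancing time (a new reading comes with each control period).
- cams.read_camera(name): name is "scene" or "side" or "wrist"; returns the picture (480x640x3 uint8, blue, green, red); there is no depth.
- cams.calibration(name): a dict with "camera_matrix" (3x3 intrinsics, pixels), "k1" (the pictures are not rectified: a ray, as slopes to the right and down, at radius r is drawn at 1 + k1 r^2 times it, then the intrinsics apply), "cam_to_world" (4x4, takes a point from camera to world coordinates); the wrist camera has in their place "mount" (4x4, takes a point from camera to tool coordinates, whose origin is the TCP and whose axes are the flange's). Camera axes: x right, y down, z forward; pixel columns grow to the right and rows downward; lengths in m; the calibration is good to about 2 mm. A picture is of the moment at which its call begins: read the wrist's pose just before it. calibration takes no time and is no camera call.
- ctrl.sign_off(): hands the job in, once; it reports no verdict.
The state is a dict: "time": time; "qpos": joint angles; "dq": joint speeds; "joint_efforts": joint torques, N m; "eef_pos": TCP position; "tcp_rot": TCP orientation; "contact_force": force on the tool from outside, world axes, zero at the start; "wrist_torque": the same for the moment, N m; "opening": opening from 0.0 (shut) to 1.0 (fully open).
Only numpy, scipy, OpenCV 4.12 (cv2) and the standard library are available. Lean on these libraries where they do the work, as an engineer would, in place of code of your own. Each camera call takes 0.05 s, during which the arm holds its last target. There are 200 camera calls.

## Working session

There is one attempt and no reset: what is moved stays moved. The work goes in short steps, Python scripts to look and compute and a shell command to move; the robot and the scene stay as the last step left them, time stands still between calls to the robot, and variables do not carry over. Pictures are saved under pics/ and viewed, on a budget of 10 in all, crops included, one or two more only if the job needs it, and the job is handed in when it is done.

```bash
ls; mkdir -p pics; cat > h.py <<'E'
import numpy as np, cv2
from plant import status, cams, ctrl
from scipy.spatial.transform import Rotation as R
def pose(s=None):
    s=s or status.get_state(); T=np.eye(4); T[:3,:3]=R.from_quat(s['tcp_rot']).as_matrix(); T[:3,3]=s['eef_pos']; return T
def grab(n):
    T=pose(); c=cams.calibration(n); im=cams.read_camera(n)
    M=np.array(c['cam_to_world']) if 'cam_to_world' in c else T@np.array(c['mount'])
    return im,(np.array(c['camera_matrix']),c['k1'],M)
def ray(cal,uv):
    K,k1,M=cal
    p=cv2.undistortPoints(np.array(uv,float).reshape(-1,1,2),K,np.array([k1,0,0,0.])).reshape(-1,2)
    d=np.c_[p,np.ones(len(p))]@M[:3,:3].T
    return M[:3,3],d
def onz(cal,uv,z):
    o,d=ray(cal,uv); return o+d*((z-o[2])/d[:,2])[:,None]
def proj(cal,P):
    K,k1,M=cal; W=np.linalg.inv(M); r,_=cv2.Rodrigues(W[:3,:3])
    return cv2.projectPoints(np.array(P,float).reshape(-1,1,3),r,W[:3,3],K,np.array([k1,0,0,0.]))[0].reshape(-1,2)
E
python3 - <<'E'
from h import *
import pickle
s=status.get_state(); print(s)
for n in ['scene','side','wrist']:
    im,c=grab(n); cv2.imwrite(f'pics/{n}0.png',im); pickle.dump((im,c),open(f'{n}0.pkl','wb')); print(n,c[2].round(3).tolist(),c[0][0,0],c[1])
print(cams.calibration('wrist')['mount'])
E
```

```text
pics
{'time': 0.0, 'qpos': array([ 9.93001767e-01,  2.87149028e-01,  1.57819106e+00, -8.15731705e-06,
        1.27857087e+00, -1.50014319e-01]), 'dq': array([ 0.00036448,  0.0005495 ,  0.00287932, -0.00106572,  0.00026532,
        0.00060166]), 'joint_efforts': array([-2.37711620e-04, -4.05983698e+01, -2.92623925e+01, -1.61875055e-04,
        5.83044399e-03, -1.27270414e-05]), 'eef_pos': array([0.27967044, 0.61366373, 0.24895059]), 'tcp_rot': array([ 2.12261676e-01,  9.77212176e-01, -1.08463654e-03, -4.08924343e-04]), 'contact_force': array([-0.47213323, -0.07784432,  0.25380732]), 'wrist_torque': array([ 0.02400116,  0.01484413, -0.02545954]), 'opening': 0.9992331620792487}
scene [[0.708, 0.441, -0.552, 1.481], [0.706, -0.425, 0.567, -0.924], [0.015, -0.791, -0.612, 1.089], [0.0, 0.0, 0.0, 1.0]] 590.0898014912897 -0.009824781825476287
side [[0.775, -0.397, 0.491, 0.007], [-0.632, -0.503, 0.59, -0.719], [0.013, -0.768, -0.641, 0.863], [0.0, 0.0, 0.0, 1.0]] 543.4808488573548 -0.14560164870890493
wrist [[0.415, 0.864, 0.284, 0.206], [0.91, -0.394, -0.132, 0.647], [-0.002, 0.313, -0.95, 0.372], [0.0, 0.0, 0.0, 1.0]] 352.11373108489926 -0.011984849648886547
[[-3.80731319e-04 -9.49701990e-01 -3.13154890e-01  8.07205115e-02]
 [ 9.99999918e-01 -4.03688080e-04  8.46892392e-06 -9.92872454e-04]
 [-1.34459850e-04 -3.13154861e-01  9.49702066e-01 -1.23401305e-01]
 [ 0.00000000e+00  0.00000000e+00  0.00000000e+00  1.00000000e+00]]
```

View pics/scene0.png

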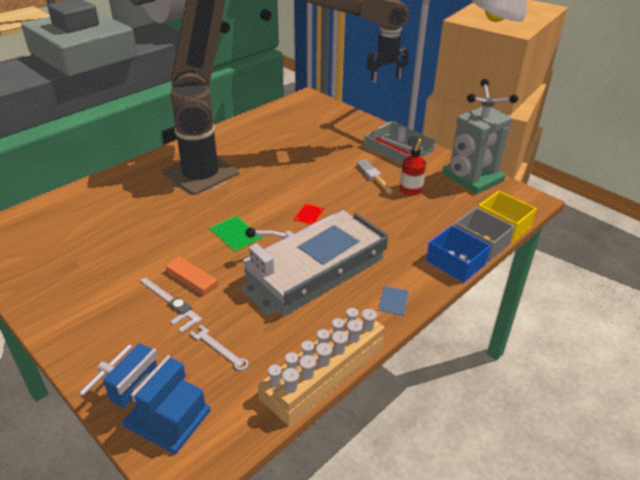

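View pics/side0.png

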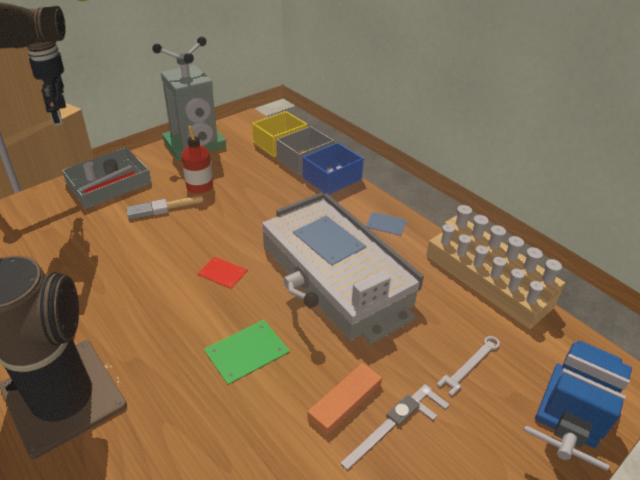

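The scene view has the plate near (328,245), the stops at (375,240) and the ball at (250,232). The side view has the plate near (328,240), the ball at (311,299) and the end stop near (300,205). I'll get rough positions next.

```bash
python3 - <<'E'
from h import *
import pickle
I={n:pickle.load(open(f'{n}0.pkl','rb')) for n in ['scene','side']}
for n,(u,v) in dict(scene=(328,245),side=(328,240)).items():
    im,c=I[n]; hsv=cv2.cvtColor(im,cv2.COLOR_BGR2HSV); print(n,hsv[v,u],im[v,u])
    m=cv2.inRange(hsv,(95,50,60),(125,170,220)); k,l,st,ce=cv2.connectedComponentsWithStats(m)
    b=(l==l[v,u]).astype(np.uint8); ct=max(cv2.findContours(b,0,2)[0],key=cv2.contourArea)
    q=cv2.boxPoints(cv2.minAreaRect(onz(c,ct[:,0],.078)[:,:2].astype(np.float32)))
    print(st[l[v,u]],q.round(4).tolist(),np.linalg.norm(np.diff(q,axis=0),axis=1),q.mean(0))
def tri(a,b):
    o1,d1=ray(I['scene'][1],[a]);o2,d2=ray(I['side'][1],[b]);d1=d1[0];d2=d2[0]
    t=np.linalg.lstsq(np.c_[d1,-d2],o2-o1,rcond=None)[0];p=o1+d1*t[0];q=o2+d2*t[1];return (p+q)/2,np.linalg.norm(p-q)
print('ball',tri((250.5,232),(311.5,299)))
E
```

```text
scene [106  78 143] [143 119  99]
[ 299  226   59   38 1113] [[0.5824000239372253, -0.09380000084638596], [0.6771000027656555, -0.0949999988079071], [0.6789000034332275, 0.04149999842047691], [0.5841000080108643, 0.04270000010728836]] [0.0947447 0.1364957 0.0947447] [ 0.63062316 -0.02615591]
side [108  39 144] [144 131 122]
[     0      0    640    480 300379] [[-1.0852999687194824, 0.4528000056743622], [1.971500039100647, -1.7410000562667847], [3.5906999111175537, 0.5151000022888184], [0.5339000225067139, 2.7090001106262207]] [3.7626064 2.777056  3.7626064] [1.2526721  0.48396313]
ball (array([ 0.46948696, -0.16237566,  0.10118178]), np.float64(7.726369595530122e-05))
```

```bash
python3 -m inch '[[1,[-54.6,-42.6,-5],-0.43],[1,[-54.6,-42.6,-5],-0.43],[1,[-54.6,-42.6,-5],-0.43],[1,[-54.6,-42.6,-5],-0.43],[1,[-54.6,-42.6,-5],-0.43],[1,[-54.6,-42.6,-5],-0.43],[1,[-54.6,-42.6,-5],-0.43],[1,[-54.6,-42.6,-5],-0.43],[1,[-54.6,-42.6,-5],-0.43],[1,[-54.6,-42.6,-5],-0.43],[1,[-54.6,-42.6,-5],-0.43],[1,[-54.6,-42.6,-5],-0.43],[1,[-54.6,-42.6,-5],-0.43],[1,[-54.6,-42.6,-5],-0.43],[1,[-54.6,-42.6,-5],-0.43],[-1,[-54.6,-42.6,-5],-0.43],[-1,[-54.6,-42.6,-5],-0.43],[-1,[-54.6,-42.6,-5],-0.43]]'
python3 - <<'E'
from h import *
import pickle
im,c=grab('wrist'); cv2.imwrite('pics/w1.png',im); pickle.dump((im,c),open('w1.pkl','wb')); print(status.get_state())
E
```

```text
time: 1.95
eef_pos: [0.5995, 0.0014, 0.3001]
tcp_rot: [-0.002, 1.0, 0.0, -0.0]
contact_force: [-0.4, 0.7, 0.4]
opening: 0.51
{'time': 2.0, 'qpos': array([-1.66755657e-01,  8.69366331e-02,  1.71477364e+00,  1.12325515e-04,
        1.34016489e+00, -1.74172201e+00]), 'dq': array([ 8.11648351e-05,  2.04442675e-03, -1.14756863e-03, -5.61250998e-04,
       -1.07221326e-03, -1.21292235e-03]), 'joint_efforts': array([-2.41223434e-01, -3.31739223e+01, -2.98346901e+01, -7.58725510e-03,
       -2.03244170e-03,  9.54694624e-04]), 'eef_pos': array([0.59954322, 0.00143051, 0.30024721]), 'tcp_rot': array([-2.07216684e-03,  9.99997842e-01,  7.76330246e-05, -1.30059935e-04]), 'contact_force': array([-0.71320956,  0.39796656, -0.03297815]), 'wrist_torque': array([0.00905245, 0.02036915, 0.04211994]), 'opening': 0.42283353315532474}
```

View pics/w1.png

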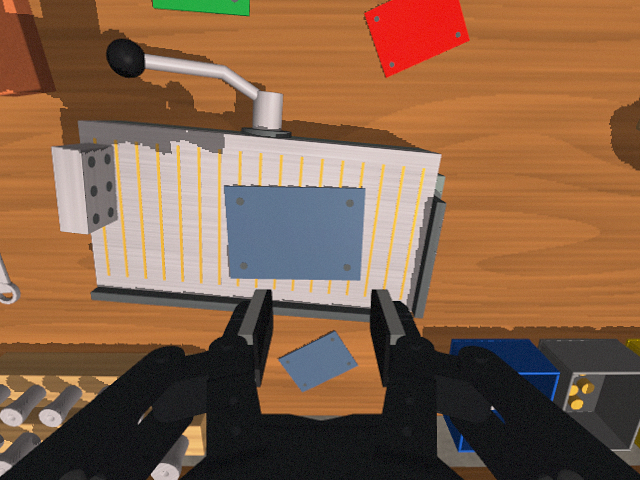

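The wrist view shows the chuck top with its front edge from (80,122) to (441,153). The rail starts near y=290–315 px, the end stop runs from about (436,197) to (415,315), the plate corners are about (224,186), (365,188), (360,280) and (228,278), and the ball is at (126,57). Now I'll fit lines to these edges.

```bash
cat > fit.py <<'E'
from h import *
import sys,pickle
def line(P):
    P=np.array(P)[:,:2]
    for _ in range(4):
        m=P.mean(0); d=np.linalg.svd(P-m)[2][0]; n=np.array([-d[1],d[0]]); r=(P-m)@n
        P=P[abs(r)<=max(2*np.median(abs(r)),.0006)]
    d=d*np.sign(d[np.argmax(abs(d))]); return m,d,len(P),r.std()
def plate(im,c,seed=None):
    hsv=cv2.cvtColor(im,cv2.COLOR_BGR2HSV); m=cv2.inRange(hsv,(98,65,60),(120,170,230))
    m=cv2.morphologyEx(m,cv2.MORPH_CLOSE,np.ones((9,9)))
    ct=max(cv2.findContours(m,0,cv2.CHAIN_APPROX_NONE)[0],key=cv2.contourArea if seed is None else lambda k:cv2.pointPolygonTest(k,seed,False)*1e6+cv2.contourArea(k))
    Q=onz(c,ct[:,0],.078)[:,:2]; r=cv2.minAreaRect(Q.astype(np.float32)); return cv2.boxPoints(r),r,ct
E
python3 - <<'E'
from fit import *
im,c=pickle.load(open('w1.pkl','rb')); g=cv2.cvtColor(im,cv2.COLOR_BGR2GRAY).astype(int)
q,r,ct=plate(im,c); print('plate',q.round(4).tolist(),r)
rail=[]
for u in list(range(115,225,3))+list(range(375,405,3)):
    v=next((v for v in range(240,330) if g[v,u]<115),None)
    if v: rail.append((u,v-.5))
stop=[]
for v in range(205,295,3):
    u=next((u for u in range(385,450) if g[v,u]<115),None)
    if u: stop.append((u-.5,v))
front=[]
for u in range(295,425,3):
    v=next((v for v in range(185 if False else 175,110,-1) if g[v,u]<130),None)
    if v: front.append((u,v+.5))
print(rail[::6],stop[::4],front[::6])
L={}
for n,p in dict(rail=rail,stop=stop,front=front).items():
    L[n]=line(onz(c,p,.075)); m,d,k,s=L[n]; print(n,m,np.arctan2(d[1],d[0]),k,s)
def X(a,b):
    t=np.linalg.solve(np.c_[a[1],-b[1]],b[0]-a[0]); return a[0]+a[1]*t[0]
print('stop corner',X(L['rail'],L['stop']))
print('depth',abs((L['front'][0]-L['rail'][0])@[-L['rail'][1][1],L['rail'][1][0]]))
print('ball',onz(c,[(126,57.5)],.095))
E
```

```text
plate [[0.5806000232696533, -0.09539999812841415], [0.6805999875068665, -0.09669999778270721], [0.6822999715805054, 0.0421999990940094], [0.5824000239372253, 0.04349999874830246]] ((0.6314677000045776, -0.026604458689689636), (0.13894732296466827, 0.09996859729290009), 89.26090240478516)
[(115, 286.5), (133, 288.5), (151, 288.5), (169, 290.5), (187, 291.5), (205, 293.5), (223, 295.5), (390, 296.5)] [(424.5, 205), (423.5, 217), (419.5, 229), (418.5, 241), (415.5, 253), (414.5, 265), (411.5, 277), (409.5, 289)] [(295, 140.5), (313, 141.5), (331, 143.5), (349, 145.5), (367, 146.5), (385, 148.5), (403, 150.5), (421, 151.5)]
rail [ 0.69713636 -0.17112899] 1.4942629512593202 22 0.0003984386231246016
stop [0.64410828 0.10239948] -0.0875560325183307 23 0.0004915605494037847
front [0.54248119 0.03761013] 1.4845961037586473 44 0.0002729989952459994
stop corner [0.71761658 0.09594688]
depth 0.1701623801350523
ball [[ 0.46850799 -0.16502439  0.095     ]]
```

```bash
python3 - <<'E'
from fit import *
im,c=pickle.load(open('w1.pkl','rb'))
a=cv2.resize(im[180:330,300:450],None,fx=4,fy=4,interpolation=0); cv2.imwrite('pics/crop1.png',a)
E
```

```text
(no output)
```

View pics/crop1.png

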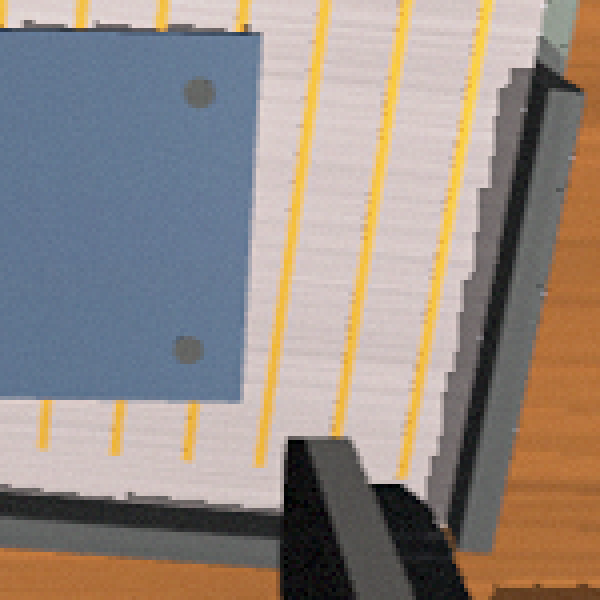

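The crop shows a grey shadow band, then the black inner face of the stop, then its grey top. The stop's inner bottom edge runs from (434.5,197) to (412,310) px, so my earlier threshold caught the shadow. I'll refit using the black face.

```bash
python3 - <<'E'
from fit import *
im,c=pickle.load(open('w1.pkl','rb')); g=cv2.cvtColor(im,cv2.COLOR_BGR2GRAY).astype(int)
print(g[250,405:445],g[280:325,200])
T=55
rail=[];railt=[];stop=[];stopt=[]
for u in range(105,232,3):
    col=[v for v in range(270,325) if g[v,u]<T]
    if col: rail.append((u,col[0]-.5)); railt.append((u,col[-1]+.5))
for v in range(202,285,3):
    row=[u for u in range(400,450) if g[v,u]<T]
    if row: stop.append((row[0]-.5,v)); stopt.append((row[-1]+.5,v))
L={}
for n,p,z in [('rail',rail,.075),('railt',railt,.087),('stop',stop,.075),('stopt',stopt,.087)]:
    L[n]=line(onz(c,p,z)); m,d,k,s=L[n]; print(n,m,np.arctan2(d[1],d[0]),k,s)
def X(a,b):
    t=np.linalg.solve(np.c_[a[1],-b[1]],b[0]-a[0]); return a[0]+a[1]*t[0]
print('corner',X(L['rail'],L['stop']),X(L['railt'],L['stopt']))
f=np.array([0.54248119,0.03761013]); n=np.array([-.9962,.0869]); print('depth',(f-L['rail'][0])@n,(f-L['railt'][0])@n)
E
```

```text
[206 206 205 199 198 207 205 207 207 211 168  99 105 109 116 111 116 103
  61  35  29  30  60  97 111 102 107 103 106 107 109 110 116 121 119 122
 121 122 122 121] [185 184 185 193 195 200 202 200 194 202 204 205 194 105 111  42  33  42
  38  36  45  87 102 106 103  96  95  93 106 129 122 125 128 123 126 129
 127 130 124 127 121 121 121 126 128]
rail [ 0.69989121 -0.16537014] 1.4859491467430914 41 0.00035015923813304915
railt [ 0.6987971  -0.17552478] 1.4795140681197736 35 0.0003416170280482897
stop [0.64121502 0.10946009] -0.08712187239465553 28 0.0002961856236574183
stopt [0.64267436 0.10921193] -0.0858654477615798 24 0.00027664896495082335
corner [0.72266087 0.10234637] [0.72421844 0.10219286]
depth 0.17445084552787576 0.17424333544188098
```

```bash
cat > ok.py <<'E'
import sys
from plant import status
s=status.get_state(); f=s['contact_force']; print('F',f.round(2),'p',s['eef_pos'].round(4),'t',round(s['time'],2),'op',round(s['opening'],3))
sys.exit(0 if abs(f[2]-float(sys.argv[2] if len(sys.argv)>2 else 0))<float(sys.argv[1]) else 1)
E
python3 -m inch '[[0,[-3.2,-2.8,10],0.017],[0,[-3.2,-2.8,10],0.017],[0,[-3.2,-2.8,12],0.017],[0,[-3.2,-2.8,15],0.017],[0,[-3.2,-2.8,17],0.017],[0,[-3.2,-2.8,18.2],0.017],[0,[-3.2,-2.8,18.8],0.017],[0,[-3.2,-2.8,19.2],0.017],[0,[-3.2,-2.8,19.4],0.017],[0,[-3.2,-2.8,19.6],0.017],[0,[-3.2,-2.8,19.6],0.017],[0,[-3.2,-2.8,19.6],0.017],[0,[-3.2,-2.8,19.6],0.017],[0,[-3.2,-2.8,19.6],0.017]]'; python3 ok.py 3
python3 - <<'E'
from h import *
im,c=grab('wrist'); cv2.imwrite('pics/w2.png',im)
E
```

```text
time: 3.4
eef_pos: [0.6323, -0.028, 0.1046]
tcp_rot: [0.007, 1.0, -0.0, 0.0]
contact_force: [-0.3, 0.2, 0.0]
opening: 0.5
F [-0.28  0.18  0.04] p [ 0.6323 -0.028   0.1046] t 3.4 op 0.5
```

View pics/w2.png

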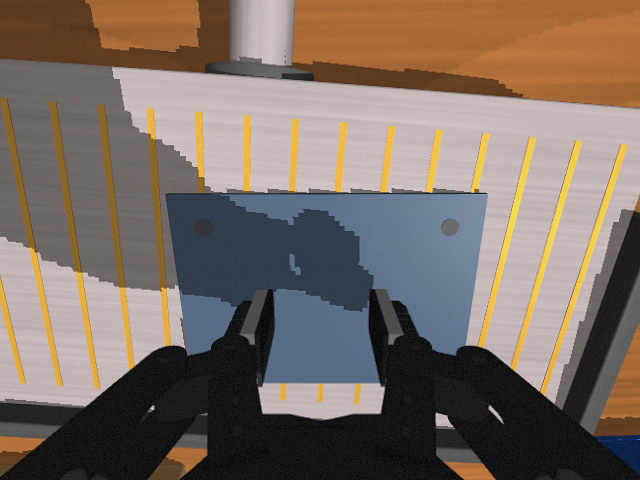

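The fingertips sit centred over the plate, at about x=260–390 px with the plate spanning 167–487, and parallel to it. Now a slow descent with force checks.

```bash
python3 -m inch '[[0,[0,0,0.035],0],[0,[0,0,0.07],0],[0,[0,0,0.105],0],[0,[0,0,0.14],0],[0,[0,0,0.175],0],[0,[0,0,0.21],0],[0,[0,0,0.245],0],[0,[0,0,0.28],0],[0,[0,0,0.315],0],[0,[0,0,0.35],0],[0,[0,0,0.385],0],[0,[0,0,0.42],0],[0,[0,0,0.45],0]]' >/dev/null; python3 ok.py 1.8 &&
python3 -m inch '[[0,[0,0,0.03],0],[0,[0,0,0.06],0]]' >/dev/null; python3 ok.py 1.8 &&
python3 -m inch '[[0,[0,0,0.03],0],[0,[0,0,0.06],0]]' >/dev/null; python3 ok.py 1.8 &&
python3 -m inch '[[0,[0,0,0.03],0]]' >/dev/null && python3 ok.py 1.8 &&
python3 -m inch '[[0,[0,0,0.03],0]]' >/dev/null && python3 ok.py 1.8 &&
python3 -m inch '[[0,[0,0,0.03],0]]' >/dev/null && python3 ok.py 1.8 &&
python3 -m inch '[[0,[0,0,0.03],0]]' >/dev/null && python3 ok.py 1.8 &&
python3 -m inch '[[0,[0,0,0.03],0]]' >/dev/null && python3 ok.py 1.8 &&
python3 -m inch '[[0,[0,0,0.03],0]]' >/dev/null && python3 ok.py 1.8 &&
python3 -m inch '[[0,[0,0,0.03],0]]' >/dev/null && python3 ok.py 1.8 &&
python3 -m inch '[[0,[0,0,0.03],0]]' >/dev/null && python3 ok.py 1.8 &&
python3 -m inch '[[0,[0,0,0.03],0]]' >/dev/null && python3 ok.py 1.8 &&
python3 -m inch '[[0,[0,0,0.03],0]]' >/dev/null && python3 ok.py 1.8 &&
python3 -m inch '[[0,[0,0,0.03],0]]' >/dev/null && python3 ok.py 1.8 &&
python3 -m inch '[[0,[0,0,0.03],0]]' >/dev/null && python3 ok.py 1.8 &&
python3 -m inch '[[0,[0,0,0.03],0]]' >/dev/null && python3 ok.py 1.8 &&
python3 -m inch '[[0,[0,0,0.03],0]]' >/dev/null && python3 ok.py 1.8 &&
python3 -m inch '[[0,[0,0,0.03],0]]' >/dev/null && python3 ok.py 1.8 &&
python3 -m inch '[[0,[0,0,0.03],0]]' >/dev/null && python3 ok.py 1.8 &&
python3 -m inch '[[0,[0,0,0.03],0]]' >/dev/null && python3 ok.py 1.8
```

```text
F [-0.52  0.38 -0.09] p [ 0.6321 -0.0279  0.0998] t 4.75 op 0.499
F [ 0.42  0.15 -0.28] p [ 0.6321 -0.0279  0.0992] t 4.95 op 0.5
F [0.2  0.35 0.89] p [ 0.6321 -0.0279  0.0986] t 5.15 op 0.503
F [0.65 0.98 0.09] p [ 0.6321 -0.0279  0.0983] t 5.25 op 0.498
F [-0.19 -0.43 -0.06] p [ 0.6321 -0.0279  0.098 ] t 5.35 op 0.501
F [ 1.03 -1.02  0.22] p [ 0.6321 -0.0279  0.0977] t 5.45 op 0.504
F [-0.55 -0.4   0.26] p [ 0.6321 -0.0279  0.0974] t 5.55 op 0.5
F [-0.29 -0.71 -0.4 ] p [ 0.6321 -0.0279  0.0971] t 5.65 op 0.501
F [-0.1  -0.66 -0.34] p [ 0.6321 -0.0279  0.0968] t 5.75 op 0.503
F [-0.11 -0.66  0.19] p [ 0.6321 -0.0279  0.0965] t 5.85 op 0.5
F [-0.73 -0.34  0.4 ] p [ 0.6321 -0.0279  0.0962] t 5.95 op 0.503
F [ 0.7  -0.96 -0.44] p [ 0.6321 -0.0279  0.0959] t 6.05 op 0.499
F [ 0.94  0.48 -0.47] p [ 0.6321 -0.0279  0.0956] t 6.15 op 0.495
F [-0.03 -0.13 -0.29] p [ 0.6321 -0.0279  0.0953] t 6.25 op 0.497
F [-0.36  0.62  2.02] p [ 0.6321 -0.0279  0.0952] t 6.35 op 0.5
```

```bash
python3 -m inch '[[0,[0,0,0],0]]' >/dev/null; python3 ok.py 3.5 && python3 -m inch '[[0,[0,0,0.01],0],[0,[0,0,0.01],0]]' >/dev/null; python3 ok.py 5 && python3 -m inch '[[0,[0,0,0.01],0],[0,[0,0,0.02],0],[0,[0,0,0.02],0]]' >/dev/null; python3 ok.py 9;  python3 -m inch '[[0,[0,0,0],0],[0,[0,0,0],0]]' >/dev/null; python3 ok.py 9
```

```text
F [-0.21  0.08  1.39] p [ 0.6322 -0.0279  0.0952] t 6.45 op 0.501
F [-1.74  0.21  2.42] p [ 0.6322 -0.0279  0.0952] t 6.65 op 0.497
F [-1.37  0.03  3.96] p [ 0.6324 -0.0279  0.0952] t 6.95 op 0.5
F [-0.96  0.69  4.5 ] p [ 0.6324 -0.0279  0.0952] t 7.15 op 0.496
```

```bash
python3 -m inch '[[0,[0,0,0.01],0],[0,[0,0,0.02],0],[0,[0,0,0.03],0],[0,[0,0,0.03],0]]' >/dev/null; python3 ok.py 11 && python3 -m inch '[[0,[0,0,0.01],0],[0,[0,0,0.02],0],[0,[0,0,0.03],0],[0,[0,0,0.03],0]]' >/dev/null; python3 ok.py 11 && python3 -m inch '[[0,[0,0,0.01],0],[0,[0,0,0.01],0]]' >/dev/null; python3 ok.py 13
```

```text
F [-1.84  0.81  6.25] p [ 0.6326 -0.028   0.0952] t 7.55 op 0.499
F [-1.23  0.12  6.56] p [ 0.6327 -0.028   0.0952] t 7.95 op 0.5
F [-2.29  1.03  6.75] p [ 0.6327 -0.028   0.0952] t 8.15 op 0.498
```

```bash
python3 -m inch '[[0,[0,0,0.01],0],[0,[0,0,0.02],0],[0,[0,0,0.03],0],[0,[0,0,0.03],0]]' >/dev/null; python3 ok.py 11.5 && python3 -m inch '[[0,[0,0,0.01],0],[0,[0,0,0.02],0],[0,[0,0,0.03],0],[0,[0,0,0.03],0]]' >/dev/null; python3 ok.py 11.5 ; python3 -m inch '[[0,[0,0,0],0]]' >/dev/null; python3 ok.py 13;python3 -m inch '[[0,[0,0,0],0]]' >/dev/null; python3 ok.py 13
```

```text
F [-3.01 -1.23  8.83] p [ 0.6329 -0.028   0.0952] t 8.55 op 0.497
F [-2.84 -0.21  9.07] p [ 0.6331 -0.0281  0.0952] t 8.95 op 0.501
F [-1.93  0.42  8.73] p [ 0.6331 -0.028   0.0952] t 9.05 op 0.504
F [-2.92  0.98  8.6 ] p [ 0.6331 -0.0281  0.0952] t 9.15 op 0.501
```

```bash
python3 -m inch '[[0,[0,0.05,0.01],0],[0,[0,0.1,0.02],0],[0,[-0.05,0.2,0.02],0],[0,[-0.1,0.3,0.02],0.005],[0,[-0.2,0.4,0.02],0.01],[0,[-0.3,0.5,0.02],0.015],[0,[-0.35,0.6,0.02],0.02],[0,[-0.4,0.7,0.02],0.025],[0,[-0.4,0.7,0.02],0.025]]'; python3 ok.py 13; python3 -m inch '[[0,[0,0,0],0]]' >/dev/null; python3 ok.py 13
```

```text
time: 10.05
eef_pos: [0.6379, -0.0217, 0.0952]
tcp_rot: [0.02, 1.0, -0.001, 0.002]
contact_force: [-0.8, -1.1, 7.8]
opening: 0.499
F [-0.75 -1.08  7.82] p [ 0.6379 -0.0217  0.0952] t 10.05 op 0.499
F [-0.72 -1.64  8.83] p [ 0.6379 -0.0217  0.0952] t 10.15 op 0.504
```

```bash
python3 -m inch '[[0,[0,0.05,0.01],0],[0,[-0.05,0.15,0.02],0],[0,[-0.1,0.3,0.03],0.005],[0,[-0.15,0.45,0.03],0.01],[0,[-0.25,0.6,0.03],0.01],[0,[-0.35,0.75,0.03],0.015],[0,[-0.45,0.9,0.03],0.015],[0,[-0.5,1.05,0.03],0.02],[0,[-0.6,1.2,0.03],0.02],[0,[-0.7,1.35,0.03],0.025],[0,[-0.8,1.5,0.03],0.025],[0,[-0.8,1.5,0.03],0.025]]'>/dev/null; python3 ok.py 13; python3 -m inch '[[0,[0,0,0],0]]' >/dev/null; python3 ok.py 13
python3 - <<'E'
from fit import *
im,c=grab('wrist'); cv2.imwrite('pics/w3.png',im)
q,r,ct=plate(im,c); 
g=ct[:,0]; top=[(u,g[g[:,0]==u][:,1].min()-.5) for u in range(200,460,4) if (g[:,0]==u).any()]
m,d,k,s=line(onz(c,top,.078)); print('front edge yaw',np.arctan2(d[1],d[0])-np.pi/2,m,k,s)
e=np.array([d[1],-d[0]]); print('dist tcp to front edge',(pose()[:2,3]-m)@e)
E
```

```text
F [-1.27 -1.97  9.72] p [ 0.6467 -0.007   0.0952] t 11.35 op 0.504
F [-1.02 -1.41  9.32] p [ 0.6467 -0.007   0.0952] t 11.45 op 0.502
front edge yaw -0.06489115297305426 [ 0.59641642 -0.00170834] 65 0.0001172698693403715
dist tcp to front edge 0.05048826810267872
```

View pics/w3.png

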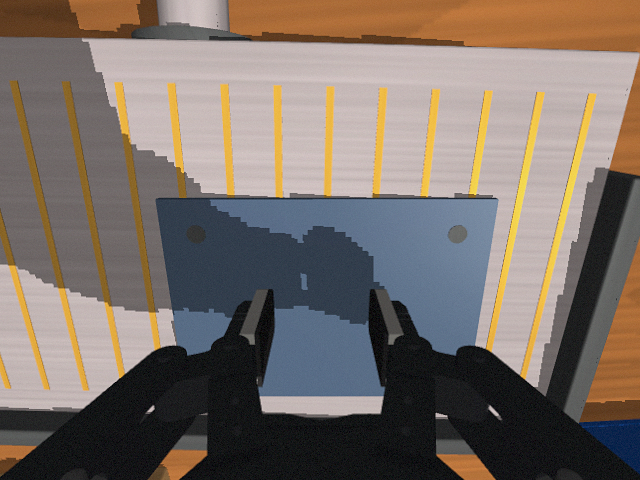

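The fingertips hold the plate: its yaw of -0.065 matches the tool's, and its edges are at 157–497 px. I'll continue the slide.

```bash
python3 -m inch '[[0,[-0.05,0.1,0.01],0],[0,[-0.1,0.2,0.02],0.004],[0,[-0.2,0.4,0.02],0.008],[0,[-0.3,0.6,0.02],0.012],[0,[-0.4,0.8,0.02],0.016],[0,[-0.5,1.0,0.02],0.02],[0,[-0.6,1.2,0.02],0.022],[0,[-0.7,1.4,0.02],0.022],[0,[-0.8,1.6,0.02],0.022],[0,[-0.9,1.8,0.02],0.022],[0,[-1.0,2.0,0.02],0.022],[0,[-1.1,2.2,0.02],0.022],[0,[-1.2,2.4,0.02],0.022],[0,[-1.3,2.6,0.02],0.022],[0,[-1.3,2.8,0.02],0.022],[0,[-1.3,3.0,0.02],0.022],[0,[-1.3,3.2,0.02],0.022],[0,[-1.3,3.4,0.02],0.022],[0,[-1.3,3.4,0.02],0.022]]'; python3 ok.py 13; python3 -m inch '[[0,[0,0,0],0]]' >/dev/null; python3 ok.py 13
```

```text
time: 13.4
eef_pos: [0.6622, 0.0262, 0.0952]
tcp_rot: [0.043, 0.999, -0.001, 0.003]
contact_force: [0.0, -0.9, 8.8]
opening: 0.5
F [ 0.04 -0.9   8.75] p [0.6622 0.0262 0.0952] t 13.4 op 0.5
F [-0.47 -1.08  8.  ] p [0.6622 0.0262 0.0952] t 13.5 op 0.502
```

```bash
python3 -m inch '[[0,[0,0.05,0.01],0],[0,[-0.05,0.1,0.02],0],[0,[-0.1,0.2,0.03],0],[0,[-0.2,0.3,0.03],0],[0,[-0.3,0.4,0.03],0],[0,[-0.35,0.5,0.03],0],[0,[-0.4,0.6,0.03],0],[0,[-0.4,0.6,0.03],0]]'>/dev/null; python3 ok.py 13; python3 -m inch '[[0,[-0.05,0,0],0],[0,[-0.1,0,0],0],[0,[-0.15,0,0],0]]' >/dev/null; python3 ok.py 13;  python3 -m inch '[[0,[-0.05,0,0],0],[0,[-0.1,0,0],0],[0,[-0.1,0,0],0]]' >/dev/null; python3 ok.py 13
```

```text
F [-1.63 -1.69  9.58] p [0.6666 0.0317 0.0952] t 14.3 op 0.495
F [-4.2   0.22 10.65] p [0.6674 0.0319 0.0952] t 14.6 op 0.498
F [-6.51 -0.69 12.84] p [0.6675 0.0319 0.0952] t 14.9 op 0.496
```

```bash
python3 -m inch '[[0,[0.05,0.05,0],0],[0,[0.05,0.1,0],0],[0,[0.05,0.15,0],0],[0,[0.05,0.2,0],0],[0,[0.05,0.25,0],0],[0,[0.05,0.3,0],0],[0,[0.05,0.35,0],0]]'>/dev/null; python3 ok.py 13; python3 -m inch '[[0,[0,0.05,0],0],[0,[0,0.1,0],0]]' >/dev/null; python3 ok.py 13;  python3 -m inch '[[0,[0,0.05,0],0],[0,[0,0.1,0],0]]' >/dev/null; python3 ok.py 13
```

```text
F [-4.55 -3.16 11.44] p [0.6677 0.0344 0.0952] t 15.6 op 0.498
F [-4.9  -3.22 12.04] p [0.6678 0.0355 0.0951] t 15.8 op 0.502
F [-5.01 -6.57 11.26] p [0.6679 0.0357 0.0952] t 16.0 op 0.504
```

```bash
python3 -m inch '[[0,[0,0.05,0],0],[0,[0,0.05,0],0]]'>/dev/null; python3 ok.py 14; python3 -m inch '[[0,[0,0.05,0],0],[0,[0,0.05,0],0]]' >/dev/null; python3 ok.py 14;  python3 -m inch '[[0,[-0.05,0,0],0],[0,[-0.1,0,0],0],[0,[-0.1,0,0],0]]' >/dev/null; python3 ok.py 15
```

```text
F [-5.96 -6.69 12.07] p [0.6679 0.0357 0.0952] t 16.2 op 0.503
F [-5.5  -7.13 12.17] p [0.6679 0.0358 0.0952] t 16.4 op 0.498
F [-7.72 -7.59 13.62] p [0.668  0.0358 0.0952] t 16.7 op 0.496
```

```bash
python3 - <<'E'
from fit import *
s=status.get_state(); print(s['wrist_torque'],s['tcp_rot'])
im,c=grab('wrist'); cv2.imwrite('pics/w4.png',im)
print(status.get_state()['wrist_torque'],status.get_state()['contact_force'])
q,r,ct=plate(im,c); g=ct[:,0]; print(g.min(0),g.max(0))
top=[(u,g[g[:,0]==u][:,1].min()-.5) for u in range(200,460,4) if (g[:,0]==u).any()]
m,d,k,s=line(onz(c,top,.078)); print('front edge yaw',np.arctan2(d[1],d[0])-np.pi/2,m,k,s)
gr=cv2.cvtColor(im,cv2.COLOR_BGR2GRAY).astype(int)
print(gr[200,470:600])
E
```

```text
[-0.94606036  1.34353257  0.19204303] [ 4.26100802e-02  9.99087883e-01 -2.64265005e-03 -8.94120004e-04]
[-0.94624093  1.33446974  0.14877921] [-8.42398705 -7.59908693 13.92617698]
[156 197] [497 396]
front edge yaw -0.08719830148005325 [0.61737591 0.04202204] 65 0.00018924950855638762
[152 152 153 158 150 157 154 154 155 151 155 156 159  82  57  63  61  65
  66  66  63  67  68  69  66  67  66  68  34  35  43  33  29  33  32  31
  37  32  33  48  63  88 110 113 112 112 107 109 108 109 110 110 108 104
 107 109 111 112 113 110 114 109 112 107 114 128 135 134 134 135 136 133
 133 136 136 135 132 136 136 135 133 134 136 135 135 135 133 139 134 133
 133 134 134 133 130 133 133 133 130 135 130 132 130 133 130 133 131 133
 132 132 132 131 131 133 134 133 132 133 132 133 130 128 129 131 130 129
 128 128 131 132]
```

View pics/w4.png

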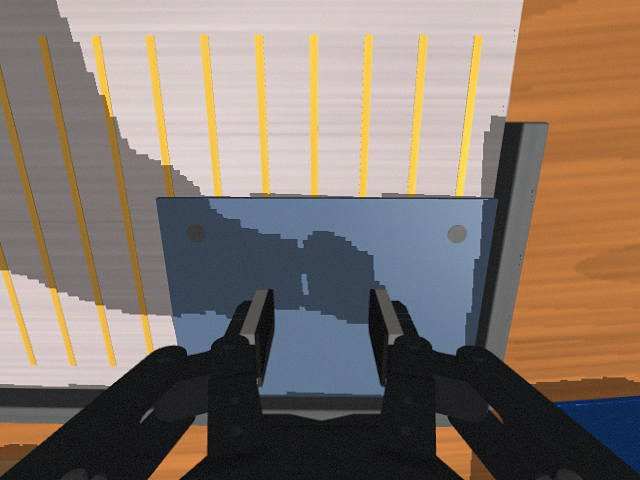

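The plate looks home: its right edge at 497 px touches the end stop's black face, and its back edge touches the rail. Forces were about 5–6 N net on each stop. I'll lift off gently and check from above.

```bash
python3 -m inch '[[0,[0,0,-0.02],0],[0,[0,0,-0.05],0],[0,[0,0,-0.08],0],[0,[0,0,-0.12],0],[0,[0,0,-0.16],0],[0,[0,0,-0.2],0],[0,[0,0,-0.25],0],[0,[0,0,-0.4],0],[0,[0,0,-1],0],[0,[0,0,-3],0],[0,[0,0,-7],0],[-1,[6,-2,-11],0],[-1,[6,-2,-11],0],[-1,[6,-2,-11],0],[-1,[6,-2,-11],0],[-1,[6,-2,-11],0],[-1,[6,-2,-11],0]]'; python3 - <<'E'
from fit import *
im,c=grab('wrist'); cv2.imwrite('pics/w5.png',im); pickle.dump((im,c),open('w5.pkl','wb'))
q,r,ct=plate(im,c); print(q.round(4).tolist(),r,r[2]-90)
g=ct[:,0]; x0,y0=g.min(0); x1,y1=g.max(0); print(x0,y0,x1,y1)
w=im[y0-10:y1+50,x0-10:x1+60]; f=min(800/w.shape[1],600/w.shape[0]); cv2.imwrite('pics/crop5.png',cv2.resize(w,None,fx=f,fy=f,interpolation=0))
E
```

```text
time: 18.45
eef_pos: [0.6066, 0.0242, 0.2009]
tcp_rot: [0.043, 0.999, 0.0, -0.001]
contact_force: [0.2, -0.1, 0.7]
opening: -0.001
[[0.6110000014305115, -0.028200000524520874], [0.701200008392334, -0.03610000014305115], [0.7134000062942505, 0.1031000018119812], [0.623199999332428, 0.11100000143051147]] ((0.6621865034103394, 0.03742992505431175), (0.1397474706172943, 0.09056083112955093), 84.97747802734375) -5.02252197265625
253 247 439 350
```

View pics/crop5.png

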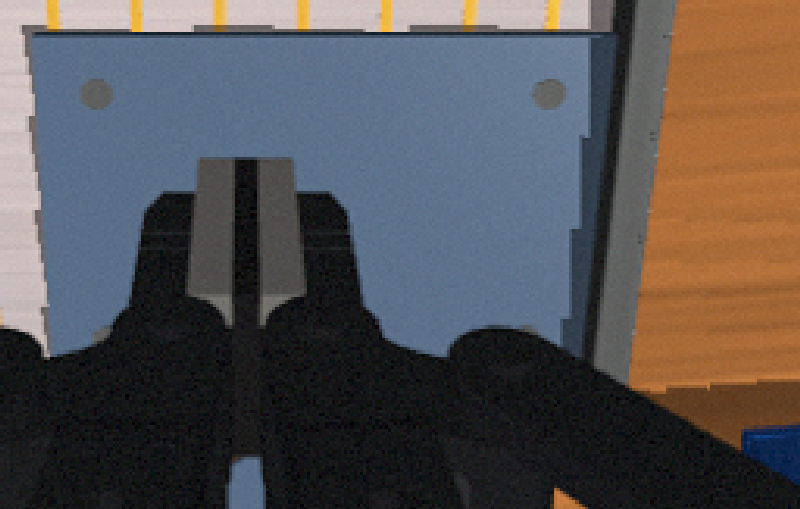

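Plate yaw is -0.087, and it lies along the end stop's black face over its whole length. Now I'll go above the lever ball with the jaws turned to close along chuck x.

```bash
python3 -m inch '[[0.1,[6,-10,0],0.15],[0.1,[12.1,-20,0],0.3],[0.1,[12.1,-20,0],0.45],[0.1,[12.1,-20,0],0.6],[0.1,[12.1,-20,0],0.75],[0.1,[12.1,-20,0],0.9],[0.1,[12.1,-20,0],1.05],[0.1,[12.1,-20,0],1.2],[0.1,[12.1,-20,0],1.35],[0.1,[12.1,-20,0],1.5],[0.1,[12.1,-20,0],1.571],[0.1,[12.1,-20,0],1.571],[0.1,[12.1,-20,0],1.571],[0.1,[12.1,-20,0],1.571]]'; python3 - <<'E'
from fit import *
im,c=grab('wrist'); cv2.imwrite('pics/w6.png',im); pickle.dump((im,c),open('w6.pkl','wb'))
im2,c2=grab('scene'); pickle.dump((im2,c2),open('s6.pkl','wb'))
q,r,ct=plate(im2,c2,(343,236)); print('scene plate',q.round(4).tolist(),r)
ex=np.array([.9963,-.0859,0]);ey=np.array([.0859,.9963,0]);P=np.array([.479,-.0524,.042])
B=P-.113*ey+[0,0,.0532]; uv=proj(c,[B])[0]; print('ball pred',B,uv)
cv2.circle(im,tuple(int(x) for x in uv),3,(0,0,255),-1)
x0,y0=300,190; z=cv2.resize(im2[y0:y0+110,x0:x0+110],(480,480),interpolation=0)
o=np.hstack([cv2.resize(im,None,fx=.5,fy=.5),np.zeros((240,0,3),np.uint8)]); can=np.zeros((480,800,3),np.uint8); can[:240,:320]=o; can[:,320:]=z
cv2.imwrite('pics/c6.png',can)
E
```

```text
time: 19.9
eef_pos: [0.4687, -0.1648, 0.2022]
tcp_rot: [0.737, 0.676, -0.0, -0.0]
contact_force: [0.4, 0.6, 0.1]
opening: 0.55
scene plate [[0.6144999861717224, -0.027499999850988388], [0.704200029373169, -0.03269999846816063], [0.7121999859809875, 0.10719999670982361], [0.6225000023841858, 0.11230000108480453]] ((0.6633192896842957, 0.03982441872358322), (0.14008207619190216, 0.0898384377360344), 86.73238372802734)
ball pred [ 0.4692933 -0.1649819  0.0952   ] [322.94542935 240.61374532]
```

View pics/c6.png

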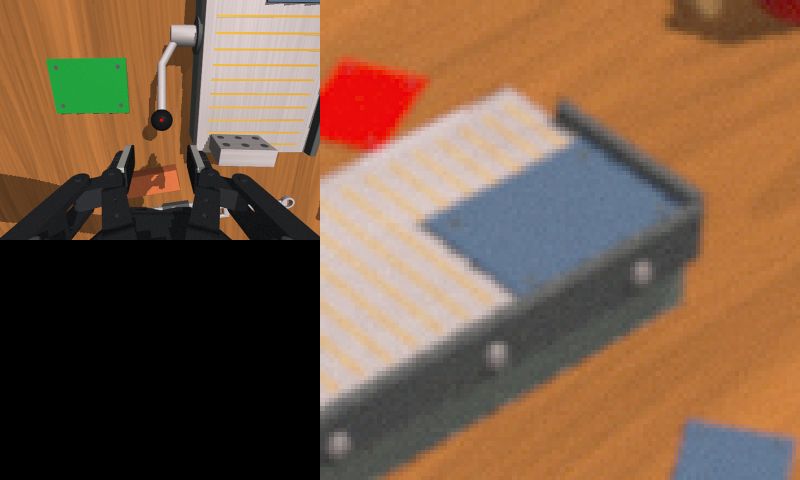

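The plate is flush with rail and stop in the scene crop, and the predicted ball position lands on the ball. Next I descend, grip lightly and swing.

```bash
python3 -m inch '[[0.1,[0,0,4],0],[0.1,[0,0.05,7],0],[0.1,[0,0.05,9],0],[0.1,[0,0.05,10],0],[0.1,[0,0.05,10.5],0],[0.1,[0,0.05,10.7],0],[0.1,[0,0.05,10.7],0],[0.1,[0,0.05,10.7],0]]' 40; python3 ok.py 3 && python3 -m inch '[[-0.4,[0,0,0],0],[-0.4,[0,0,0],0],[-0.4,[0,0,0],0],[-0.4,[0,0,0],0],[-0.4,[0,0,0],0]]'
python3 -c "
import numpy as np
for a in np.r_[np.arange(.12,2.3,.12),2.26,2.3,2.34]: print(round(a,2),round(12.5*(np.cos(.44)-np.cos(.44+a)),1),round(-12.5*(np.sin(.44+a)-np.sin(.44)),1))"
```

```text
time: 20.8
eef_pos: [0.4699, -0.1653, 0.0966]
tcp_rot: [0.737, 0.676, 0.0, 0.001]
contact_force: [1.1, 0.3, 0.1]
opening: 0.549
F [1.07 0.27 0.12] p [ 0.4699 -0.1653  0.0966] t 20.8 op 0.549
time: 21.3
eef_pos: [0.47, -0.1654, 0.0963]
tcp_rot: [0.737, 0.676, 0.0, 0.001]
contact_force: [1.5, 0.0, 3.8]
opening: 0.328
0.12 0.7 -1.3
0.24 1.6 -2.5
0.36 2.6 -3.6
0.48 3.7 -4.6
0.6 5.0 -5.5
0.72 6.3 -6.1
0.84 7.7 -6.7
0.96 9.2 -7.0
1.08 10.7 -7.2
1.2 12.2 -7.1
1.32 13.7 -7.0
1.44 15.1 -6.6
1.56 16.5 -6.0
1.68 17.8 -5.3
1.8 19.1 -4.5
1.92 20.2 -3.5
2.04 21.2 -2.4
2.16 22.0 -1.1
2.28 22.7 0.2
2.26 22.6 -0.0
2.3 22.8 0.4
2.34 23.0 0.9
```

```bash
python3 -m inch '[[-0.4,[0.3,0,-0.6],0],[-0.4,[0.7,0,-1.3],0],[-0.4,[1.1,0,-1.9],0],[-0.4,[1.6,0,-2.5],0],[-0.4,[2.1,0,-3.1],0],[-0.4,[2.6,0,-3.6],0],[-0.4,[3.1,0,-4.1],0],[-0.4,[3.7,0,-4.6],0],[-0.4,[4.3,0,-5.1],0],[-0.4,[5.0,0,-5.5],0],[-0.4,[5.6,0,-5.8],0],[-0.4,[6.3,0,-6.1],0],[-0.4,[7.0,0,-6.4],0],[-0.4,[7.7,0,-6.7],0],[-0.4,[8.4,0,-6.9],0],[-0.4,[9.2,0,-7.0],0],[-0.4,[9.9,0,-7.1],0],[-0.4,[10.7,0,-7.2],0]]'
```

```text
time: 23.1
eef_pos: [0.4791, -0.0595, 0.1671]
tcp_rot: [0.737, 0.676, -0.0, 0.002]
contact_force: [4.4, -4.5, -2.4]
opening: 0.322
```

```bash
python3 -m inch '[[-0.4,[0.7,0,0],0],[-0.4,[1.5,0,0.1],0],[-0.4,[2.2,0,0.1],0],[-0.4,[3.0,0,0.2],0],[-0.4,[3.7,0,0.4],0],[-0.4,[4.4,0,0.6],0],[-0.4,[5.1,0,0.9],0],[-0.4,[5.8,0,1.2],0],[-0.4,[6.5,0,1.5],0],[-0.4,[7.1,0,1.9],0],[-0.4,[7.8,0,2.3],0],[-0.4,[8.4,0,2.7],0],[-0.4,[9.0,0,3.2],0],[-0.4,[9.5,0,3.7],0],[-0.4,[10.0,0,4.2],0],[-0.4,[10.5,0,4.8],0],[-0.4,[10.9,0,5.4],0],[-0.4,[11.3,0,6.1],0],[-0.4,[11.6,0,6.6],0]]'; python3 -m inch '[[-0.4,[0.2,0,0.3],0],[-0.4,[0.3,0,0.6],0],[-0.4,[0.4,0,0.9],0],[-0.4,[0.5,0,1.1],0],[-0.4,[0.5,0,1.1],0]]'
```

```text
time: 25.0
eef_pos: [0.4883, 0.0576, 0.1006]
tcp_rot: [0.737, 0.676, -0.0, -0.0]
contact_force: [-0.2, -0.5, -0.4]
opening: 0.298
time: 25.5
eef_pos: [0.4888, 0.0623, 0.0902]
tcp_rot: [0.737, 0.676, -0.0, -0.0]
contact_force: [0.3, 0.4, 0.4]
opening: 0.3
```

The opening reached its commanded 0.30 with zero force, so I've probably lost the ball. Looking.

```bash
python3 - <<'E'
from fit import *
im,c=grab('wrist'); im2,c2=grab('side'); pickle.dump((im2,c2),open('s7.pkl','wb'))
can=np.zeros((480,800,3),np.uint8); can[:240,:320]=cv2.resize(im,None,fx=.5,fy=.5); can[:,320:]=cv2.resize(im2[200:320,220:340],(480,480),interpolation=0)
cv2.imwrite('pics/c7.png',can)
E
```

```text
(no output)
```

View pics/c7.png

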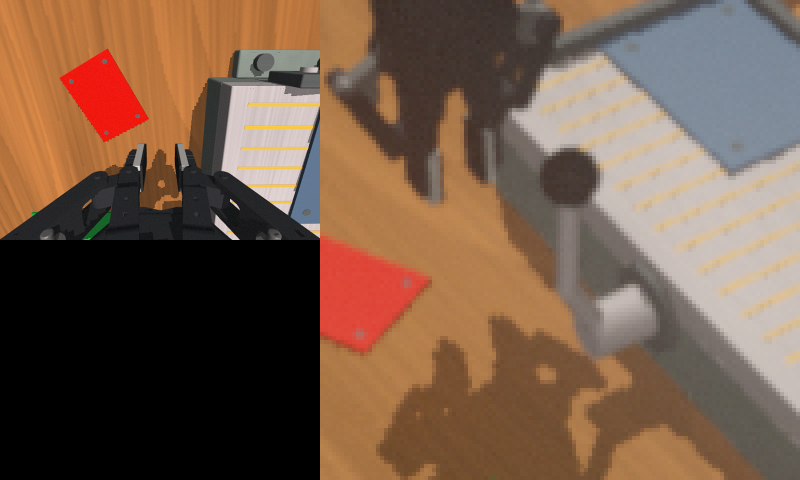

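```bash
python3 - <<'E'
from fit import *
im,c=pickle.load(open('s7.pkl','rb'))
ex=np.array([.9963,-.0859,0]);ey=np.array([.0859,.9963,0]);P=np.array([.479,-.0524,.042])
o,d=ray(c,[(282.5,244.5)]); d=d[0]; t=((P-o)@ex)/(d@ex); b=o+d*t; r=b-P; print(b,np.linalg.norm(r),np.arctan2(r[2],-(r@ey))-.44)
print(status.get_state()['eef_pos'])
B=lambda a:P-.125*np.cos(.44+a)*ey+[0,0,.125*np.sin(.44+a)]
a=np.arctan2(r[2],-(r@ey))-.44
e=status.get_state()['eef_pos']
for x in [a]: D=B(x)-e; print(B(x),'tool cm',100*D@ey,100*D@ex,-100*D[2])
for x in [a,*np.linspace(a,2.4,11)]: D=B(x)-B(a); print(round(x,2),100*(D@ey).round(3),-100*D[2].round(3))
E
```

```text
[ 0.47835921 -0.05983209  0.16548641] 0.12371151549073753 1.070461111925027
[0.48905595 0.06221085 0.09051306]
[ 0.47835254 -0.05990944  0.16677255] tool cm -12.258786535597544 -0.017366657937094347 -7.6259485067179735
1.07 0.0 -0.0
1.07 0.0 -0.0
1.2 1.7000000000000002 0.0
1.34 3.3000000000000003 0.2
1.47 4.9 0.7000000000000001
1.6 6.4 1.3
1.74 7.9 2.1999999999999997
1.87 9.2 3.2
2.0 10.299999999999999 4.3999999999999995
2.13 11.3 5.800000000000001
2.27 12.1 7.199999999999999
2.4 12.7 8.799999999999999
```

The ball slipped out at a≈1.07 (side picture, about (282,244) px), because the light grip was limited by its commanded opening. I'll regrasp with the jaws driven shut at a higher force.

```bash
python3 -m inch '[[0.1,[0,0,-4],0],[0.1,[0,0,-9],0],[0.1,[0,0,-14],0],[0.1,[-4,0,-14.5],0],[0.1,[-8,0,-14.5],0],[0.1,[-12.2,0,-14.5],0],[0.1,[-12.2,0,-14],0],[0.1,[-12.2,0,-12],0],[0.1,[-12.2,0,-10],0],[0.1,[-12.2,0,-8.5],0],[0.1,[-12.2,0,-7.7],0],[0.1,[-12.2,0,-7.7],0],[0.1,[-12.2,0,-7.7],0]]' 100; python3 ok.py 4 && python3 -m inch '[[-1,[0,0,0],0],[-1,[0,0,0],0],[-1,[0,0,0],0],[-1,[0,0,0],0],[-1,[0,0,0],0],[-1,[0,0,0],0]]' 100
```

```text
time: 26.9
eef_pos: [0.4788, -0.0591, 0.168]
tcp_rot: [0.737, 0.676, 0.0, 0.0]
contact_force: [0.5, 0.3, 1.1]
opening: 0.553
F [0.47 0.26 1.09] p [ 0.4788 -0.0591  0.168 ] t 26.9 op 0.553
time: 27.5
eef_pos: [0.4792, -0.0594, 0.1691]
tcp_rot: [0.737, 0.676, 0.001, 0.001]
contact_force: [-1.3, 1.3, 5.3]
opening: 0.3
```

```bash
python3 -m inch '[[-1,[0.4,0,0],0],[-1,[0.8,0,0],0],[-1,[1.2,0,0],0],[-1,[1.7,0,0],0],[-1,[1.7,0,0],0]]' 100; python3 ok.py 30
```

```text
time: 28.0
eef_pos: [0.4805, -0.0444, 0.1693]
tcp_rot: [0.737, 0.676, -0.002, 0.003]
contact_force: [-3.4, -4.7, 6.0]
opening: 0.305
F [-3.38 -4.67  5.99] p [ 0.4805 -0.0444  0.1693] t 28.0 op 0.305
```

```bash
python3 -m inch '[[-1,[0.5,0,0],0],[-1,[1.1,0,0.1],0],[-1,[1.6,0,0.2],0],[-1,[2.1,0,0.3],0],[-1,[2.7,0,0.5],0],[-1,[3.2,0,0.7],0],[-1,[3.7,0,0.9],0],[-1,[4.2,0,1.1],0],[-1,[4.7,0,1.3],0],[-1,[5.2,0,1.6],0],[-1,[5.7,0,1.9],0],[-1,[6.2,0,2.2],0],[-1,[6.6,0,2.5],0],[-1,[7.1,0,2.8],0],[-1,[7.5,0,3.2],0]]' 100; python3 ok.py 30 && python3 -m inch '[[-1,[0.4,0,0.4],0],[-1,[0.8,0,0.8],0],[-1,[1.1,0,1.2],0],[-1,[1.5,0,1.7],0],[-1,[1.8,0,2.1],0],[-1,[2.1,0,2.6],0],[-1,[2.4,0,3.1],0],[-1,[2.6,0,3.5],0]]' 100; python3 ok.py 30
```

```text
time: 29.5
eef_pos: [0.4865, 0.0328, 0.1353]
tcp_rot: [0.737, 0.676, 0.0, 0.0]
contact_force: [0.1, -0.1, -0.2]
opening: -0.002
F [ 0.09 -0.11 -0.19] p [0.4865 0.0328 0.1353] t 29.5 op -0.002
time: 30.3
eef_pos: [0.4885, 0.0585, 0.0999]
tcp_rot: [0.737, 0.676, -0.0, -0.0]
contact_force: [0.2, 0.1, -0.2]
opening: -0.0
F [ 0.16  0.1  -0.19] p [0.4885 0.0585 0.0999] t 30.3 op -0.0
```

It slipped again, so I'll push the ball with shut fingers instead. First I raise clear and measure the lever.

```bash
python3 -m inch '[[-1,[0,0,-4],0],[-1,[0,0,-9],0],[-1,[0,0,-13.5],0],[-1,[0,0,-13.5],0],[-1,[0,0,-13.5],0]]' 40; cat > lev.py <<'E'
from fit import *
ex=np.array([.9963,-.0859,0]);ey=np.array([.0859,.9963,0]);P=np.array([.479,-.0524,.042])
B=lambda a:P-.125*np.cos(.44+a)*ey+[0,0,.125*np.sin(.44+a)]
def darkscan(n):
    im,c=grab(n); g=cv2.GaussianBlur(cv2.cvtColor(im,cv2.COLOR_BGR2GRAY),(3,3),0)
    A=np.arange(-.05,2.32,.01); sc=[]
    for a in A:
        u=proj(c,[B(a)])[0]; rad=.015*c[0][0,0]/np.linalg.norm(B(a)-c[2][:3,3])
        m=np.zeros_like(g); cv2.circle(m,tuple(np.round(u).astype(int)),int(round(rad*.85)),255,-1); sc.append((g[m>0]<60).mean())
    sc=np.array(sc); k=sc>=sc.max()-.02; return im,c,A[k].mean().round(3),np.ptp(A[k]).round(3),sc.max().round(2)
if __name__=='__main__':
    for n in ['scene','side']:
        im,c,*r=darkscan(n); print(n,*r); cv2.imwrite(f'pics/lv_{n}.png',im)
    s=status.get_state(); print(s['time'],s['eef_pos'])
E
python3 lev.py
```

```text
time: 30.8
eef_pos: [0.4893, 0.0583, 0.2368]
tcp_rot: [0.737, 0.676, 0.001, 0.001]
contact_force: [0.0, -0.4, -0.7]
opening: -0.003
scene 1.135 0.03 0.67
side 1.13 2.36 0.0
30.9 [0.48767315 0.05836789 0.2336685 ]
```

```bash
python3 -m inch '[[-1,[-5,0,0],0],[-1,[-10,0,0],0],[-1,[-15.6,0,0],0],[-1,[-15.6,0,0],0],[-1,[-15.6,0,2],0],[-1,[-15.6,0,4],0],[-1,[-15.6,0,6.1],0],[-1,[-15.6,0,6.1],0]]'; python3 ok.py 4 && python3 -m inch '[[-1,[0.7,0,0],0],[-1,[1.2,0,0],0],[-1,[1.7,0,0],0],[-1,[2.2,0,0],0],[-1,[2.7,0,0],0],[-1,[3.2,0,0],0],[-1,[3.8,0,0],0],[-1,[4.4,0,0],0],[-1,[5,0,0],0],[-1,[5.6,0,0.1],0],[-1,[6.2,0,0.2],0],[-1,[6.8,0,0.3],0],[-1,[7.4,0,0.4],0],[-1,[8,0,0.5],0],[-1,[8.6,0,0.5],0],[-1,[8.6,0,0.5],0]]'; python3 lev.py
```

```text
time: 31.7
eef_pos: [0.472, -0.0953, 0.1693]
tcp_rot: [0.737, 0.676, -0.002, -0.005]
contact_force: [-0.7, 1.3, -0.6]
opening: -0.004
F [-0.72  1.28 -0.63] p [ 0.472  -0.0953  0.1693] t 31.7 op -0.004
time: 33.3
eef_pos: [0.4807, -0.0103, 0.1678]
tcp_rot: [0.737, 0.676, -0.001, -0.003]
contact_force: [-0.8, -1.1, -0.7]
opening: 0.003
scene 1.625 0.05 0.74
side 1.895 0.45 0.12
33.4 [ 0.48153509 -0.01039885  0.16855103]
```

```bash
python3 -m inch '[[-1,[0,0,-2],0],[-1,[0,0,-3.5],0],[-1,[2.5,0,-3.5],0],[-1,[2.5,0,-3.5],0],[-1,[2.6,0,-2.5],0],[-1,[2.8,0,-1.5],0],[-1,[3.4,0,-1.1],0],[-1,[4.0,0,-0.6],0],[-1,[4.5,0,-0.2],0],[-1,[5.0,0,0.2],0],[-1,[5.4,0,0.7],0],[-1,[5.8,0,1.2],0],[-1,[6.2,0,1.7],0],[-1,[6.6,0,2.1],0],[-1,[6.9,0,2.6],0],[-1,[7.3,0,3.1],0],[-1,[7.5,0,3.5],0],[-1,[7.6,0,3.8],0]]'; python3 ok.py 20 && python3 -m inch '[[-1,[0,0,0.05],0],[-1,[0,0,0.1],0],[-1,[0,0,0.15],0]]' && python3 ok.py 18 && python3 -m inch '[[-1,[0,0,0.05],0],[-1,[0,0,0.1],0],[-1,[0,0,0.15],0]]' && python3 ok.py 18 && python3 -m inch '[[-1,[0,0,0.05],0],[-1,[0,0,0.1],0],[-1,[0,0,0.15],0]]' && python3 ok.py 18
```

```text
time: 35.2
eef_pos: [0.4902, 0.0661, 0.1321]
tcp_rot: [0.737, 0.675, 0.002, -0.0]
contact_force: [-0.1, 5.6, 5.5]
opening: -0.0
F [-0.11  5.56  5.52] p [0.4902 0.0661 0.1321] t 35.2 op -0.0
time: 35.5
eef_pos: [0.4902, 0.066, 0.1308]
tcp_rot: [0.737, 0.675, 0.002, -0.0]
contact_force: [-0.3, 3.9, 6.4]
opening: 0.004
F [-0.32  3.94  6.41] p [0.4902 0.066  0.1308] t 35.5 op 0.004
time: 35.8
eef_pos: [0.4904, 0.0659, 0.1293]
tcp_rot: [0.737, 0.675, 0.002, -0.0]
contact_force: [0.0, 4.6, 6.3]
opening: -0.0
F [0.04 4.64 6.3 ] p [0.4904 0.0659 0.1293] t 35.8 op -0.0
time: 36.1
eef_pos: [0.4905, 0.0659, 0.1288]
tcp_rot: [0.737, 0.675, 0.002, -0.0]
contact_force: [-3.2, 3.5, 13.3]
opening: -0.001
F [-3.25  3.46 13.33] p [0.4905 0.0659 0.1288] t 36.1 op -0.001
```

```bash
python3 -m inch '[[-1,[0,0,0.05],0],[-1,[0,0,0.1],0],[-1,[0,0,0.1],0]]' && python3 ok.py 30; python3 -m inch '[[-1,[0,0,-0.2],0],[-1,[0,0,-0.6],0],[-1,[0,0,-3],0],[-1,[0,0,-7],0],[-1,[0,0,-12],0],[-1,[-5,-5,-15],0],[-1,[-8,-5,-15],0],[-1,[-8,-5,-15],0],[-1,[-8,-5,-15],0]]'; python3 lev.py; python3 - <<'E'
from fit import *
im=cv2.imread('pics/lv_scene.png'); im2=cv2.imread('pics/lv_side.png')
_,c2=pickle.load(open('s6.pkl','rb')); q,r,ct=plate(im,c2,(343,236)); print(q.round(4).tolist(),r)
cv2.imwrite('pics/c8.png',np.hstack([cv2.resize(im[180:300,260:390],(400,369),interpolation=0),cv2.resize(im2[190:320,230:370],(400,369),interpolation=0)]))
E
```

```text
time: 36.4
eef_pos: [0.4906, 0.0659, 0.1287]
tcp_rot: [0.737, 0.675, 0.002, -0.0]
contact_force: [-5.4, 5.5, 15.7]
opening: 0.005
F [-5.41  5.46 15.69] p [0.4906 0.0659 0.1287] t 36.4 op 0.005
time: 37.3
eef_pos: [0.4321, -0.0118, 0.2755]
tcp_rot: [0.738, 0.675, 0.0, 0.0]
contact_force: [-0.3, -0.2, 0.5]
opening: -0.001
scene 2.235 0.03 0.92
side 2.265 0.09 0.21
37.4 [ 0.43225564 -0.01055407  0.27482109]
[[0.6151000261306763, -0.0272000003606081], [0.7031999826431274, -0.03290000185370445], [0.7121000289916992, 0.10649999976158142], [0.6240000128746033, 0.11219999939203262]] ((0.6635953187942505, 0.039645835757255554), (0.1396927833557129, 0.08829916268587112), 86.33456420898438)
```

View pics/c8.png

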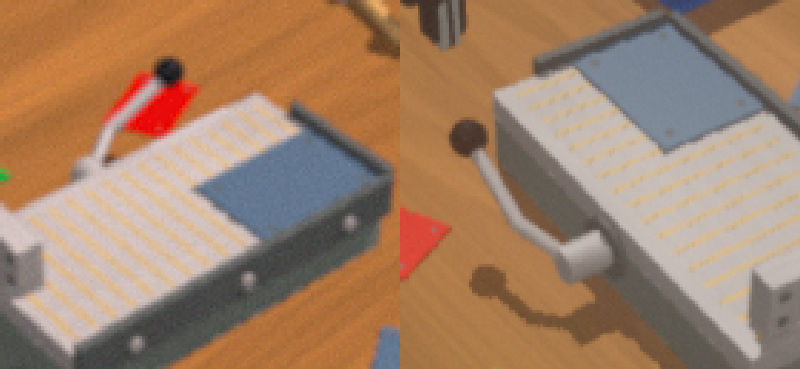

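The lever lies left at the on position, with scans reading 2.24 and 2.27. The plate is flush at both stops, and the robot is clear. Handing in.

```bash
python3 -c "from plant import ctrl; print(ctrl.sign_off())"
```

```text
the job is handed in; nothing more can be done
None
```

The plate is home against the back rail and the left end stop, the lever is on, and I handed the job in at about 37.4 s of the 72 s allowed. No verdict came back.

**Plate:** The fingertips touched down at about 3 mm/s, with roughly 2 N at first contact. I built up the press and slid the plate with readings of 8–14 N, never above 14 N. Pushed into the corner, it read 7–8 N sideways against each stop. Taking off the sliding friction leaves about 5–6 N on each.

**Lever:** Gripping the ball lost it twice, near the top of the swing. The robot struck nothing, and the lever stayed where it was left each time. I finished by pushing the ball over with shut fingers, then pressing it down until it met the hard stop at 13–16 N.

**Last checks:**
- **Lever angle:** The two cameras read 2.24 and 2.27 rad against 2.26. The side camera's score was weak (0.21). Where the fingers stopped also matches fully on.
- **Plate position:** In both fixed-camera views the plate still looks flush with both stops, and the robot is clear of everything.
- **Disagreement:** The scene camera's plate angle differs by about 1.5° from the wrist camera's. The colour patch there comes up about 12 mm short of the plate's 100 mm width, so part of the plate was missed. I trusted the wrist reading (-0.087 rad), which matches the chuck (-0.086 rad).
- **Not checked:** I did not look at the back rail from close up after lifting the fingers off.

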